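Unstack the returned kit cases into their cradles

TASK

The lending kits have come back as one pile of coloured cases. Take the pile apart from the top down, one case at a time, and set each case down gently, never dropping it, centred and flat in the cradle of its own colour, lying lengthwise between the end stops. Leave the yellow-lidded jar and the glue stick standing where they are.

Things in the scene. Friction and masses are not known exactly. Their poses are not given: they have to be found in the camera images.
- case_blue: loose blue plastic case (solid block, black seam, steel catch at one end), 136 mm long (own x) x 66 mm wide (own y) x 30 mm high (own z), under 0.5 kg; at the start it lies flat, at the bottom of the pile. Origin: centre of its underside. Either way round is the same to its cradle
- case_yellow: loose yellow plastic case (solid block, black seam, steel catch at one end), 112 mm long (own x) x 60 mm wide (own y) x 28 mm high (own z), under 0.5 kg; at the start it lies flat, second from the bottom, on the blue case. Origin: centre of its underside. Either way round is the same to its cradle
- case_green: loose green plastic case (solid block, black seam, steel catch at one end), 90 mm long (own x) x 54 mm wide (own y) x 26 mm high (own z), under 0.5 kg; at the start it lies flat, third from the bottom, on the yellow case. Origin: centre of its underside. Either way round is the same to its cradle
- case_red: loose red plastic case (solid block, black seam, steel catch at one end), 68 mm long (own x) x 46 mm wide (own y) x 26 mm high (own z), under 0.5 kg; at the start it lies flat, at the top of the pile, on the green case, with a white label on its lid. Origin: centre of its underside. Either way round is the same to its cradle
- cradle_blue: fixed low cradle with a blue pad, 168 mm long (own x) x 90 mm wide (own y), for the blue case. The flat pad surface is 6 mm above the origin, 156 mm long between two end stops (6 mm thick, tops 14 mm above the origin, with a blue strip), open along both long sides. Origin: centre of its underside, on the worktop. Two cradles lie left of the pile, two right; which is where varies
- cradle_yellow: fixed low cradle with a yellow pad, 144 mm long (own x) x 84 mm wide (own y), for the yellow case. The flat pad surface is 6 mm above the origin, 132 mm long between two end stops (6 mm thick, tops 14 mm above the origin, with a yellow strip), open along both long sides. Origin: centre of its underside, on the worktop. Two cradles lie left of the pile, two right; which is where varies
- cradle_green: fixed low cradle with a green pad, 122 mm long (own x) x 78 mm wide (own y), for the green case. The flat pad surface is 6 mm above the origin, 110 mm long between two end stops (6 mm thick, tops 14 mm above the origin, with a green strip), open along both long sides. Origin: centre of its underside, on the worktop. Two cradles lie left of the pile, two right; which is where varies
- cradle_red: fixed low cradle with a red pad, 100 mm long (own x) x 70 mm wide (own y), for the red case. The flat pad surface is 6 mm above the origin, 88 mm long between two end stops (6 mm thick, tops 14 mm above the origin, with a red strip), open along both long sides. Origin: centre of its underside, on the worktop. Two cradles lie left of the pile, two right; which is where varies
- jar_yellow: loose clear jar with a yellow screw lid, 92 mm across, 123 mm high, standing behind the pile to the left; a bystander. Origin: centre of its underside
- glue_stick: loose pale yellow glue stick, 25 mm across, 91 mm high, standing on end behind the pile; a bystander. Origin: centre of its underside
Not all that is in view belongs to the job. What is shaped like the case_yellow but orange or red is not meant.

How it is judged:
By the outcome, as a careful person would: the job done as asked, in the order asked, and still so for the second after the job is handed in, with the robot touching nothing.
It also fails if it takes over 99 s, if anything falls off the work surface, if the arm or the gripper's body presses on something with over 40 N, if the wrist force passes 120 N, or if a joint passes its speed limit or range.

ROBOT

A 6-joint arm with a two-finger parallel gripper is mounted at the origin on a cart in front of the work surface, level with it; the furniture and walls round the work are solid. World frame = base frame: x ahead of the robot, y to its left, z up, the work surface at z = 0. Lengths are in m, angles in rad, forces in N, time in s.
With the tool pointing down it reaches from about 0.375 to 0.75 m from the base axis. Payload 9 kg.
Tool frame: the origin (TCP) lies on the centre line of the jaws, within the pads' length; the fingertips stand env.finger_overhang ahead of it and the grasp point (between the pads) lies 3 mm ahead of it (env.finger_overhang is the distance from the TCP to the fingertips, in m); z points along the fingers, y is the line along which they close (so a half turn about z gives the same grasp; the last joint's range is limited). The gripper opens to 85 mm and grips with 20 to 120 N. Pads are 22 mm wide; open, the fingers measure 114 mm over their backs; the gripper's body (76 mm by 85 mm) begins 54 mm behind the grasp point. The pads swing forward as they close: fully open they stand 13 mm farther back than shut.
Start: joints at [1.023, 0.104, 0.097, 1.564, 0, 1.353], TCP at [0.194, 0.568, 0.253] pointing down, gripper open.
Joint ranges: [-2.99, 2.99], [-0.84, 1.86], [-1.1, 1.16], [-1.84, 2.11], [-1.51, 1.56], [-3.14, 3.14]. Speed limits (rad/s): [2.22, 2.22, 2.57, 3.14, 3.14, 3.14].

INTERFACE

Orientations are given as a rotation vector (axis times angle).
In Python, from workcell import env, cams gives the robot as it stands. Calls block until the motion is done:
- env.move_to(position, orientation): joint-space move of the TCP to a pose.
- env.servo_line(position, speed=0.15, orientation=None): straight line of the TCP; orientation=None keeps the orientation; speed is the mean speed in m/s.
- env.goto_joints(angles): joint-space move.
- env.gripper_open() and env.grab(): open the fingers fully, or close them until they stop; the grip force is fixed at half the most.
- env.sleep(seconds).
- env.inverse_kinematics(position, orientation): joint angles nearest the present ones, or None.
- env.observe(): the state.
- cams.get_image(name): name is "scene" or "top"; returns a dict with "color" (384x512x3 uint8, red, green, blue), "camera_matrix" (3x3 intrinsics, pixels), "rvec" (rotation vector, rad) and "tvec" (3), from world to camera coordinates, as OpenCV has them. Camera axes: x right, y down, z forward; pixel columns grow to the right and rows downward; lengths in m; the calibration is good to about 2 mm. A picture is of the moment at which its call begins. There is no depth.
A pose or a line that the arm cannot do raises env.Unreachable and nothing moves.
- env.close_job(): hands the job in; it is judged then, once.
The state is a dict: "time": time; "joint_pos": joint angles; "qvel": joint speeds; "joint_efforts": joint torques, N m; "position": TCP position; "tool_rot": TCP orientation; "wrist_force": force on the tool from outside, world axes, zero at the start; "wrist_torque": the same for the moment, N m; "finger_gap": finger opening in m; "gripper_force": force on a finger pad.
Only numpy, scipy, OpenCV 4.12 (cv2) and the standard library are available. Lean on these libraries where they do the work, as an engineer would, in place of code of your own. Each camera call takes 0.05 s, during which the arm holds its last target. There are 200 camera calls.

## Working session

There is one attempt and no reset: what is moved stays moved. The work goes in short steps, each a Python script; the robot and the scene stay as the last script left them, time stands still between calls to the robot, and variables do not carry over. Pictures are saved under pics/ and viewed, at most 14 in all, crops included, and the job is handed in when it is done.

```bash
ls; mkdir -p pics; python3 - <<'E'
from workcell import env, cams
import cv2,numpy as np
for n in("scene","top"):
    d=cams.get_image(n); cv2.imwrite(f"pics/{n}0.png",d["color"][:,:,::-1]); print(n,d["camera_matrix"].tolist(),d["rvec"],d["tvec"], -cv2.Rodrigues(np.array(d["rvec"]))[0].T@d["tvec"])
o=env.observe();print(o,env.finger_overhang)
E
```

```text
pics
scene [[363.4613627391926, 0.0, 249.97055388408208], [0.0, 363.4613627391926, 188.70232688496844], [0.0, 0.0, 1.0]] [ 2.20617197 -0.70779951  0.29509475] [-0.5042738   0.26264554  0.87085691] [ 0.1492755  -0.68626673  0.76708625]
top [[435.7579515842659, 0.0, 255.06374839148253], [0.0, 435.7579515842659, 192.53215938519565], [0.0, 0.0, 1.0]] [ 2.19045346 -2.18607729  0.06142811] [-0.05810057  0.54707517  1.49976294] [ 0.45505181 -0.06419513  1.52995511]
{'time': 0.1, 'joint_pos': array([ 1.02329316e+00,  1.04614901e-01,  9.65155276e-02,  1.56392308e+00,
       -1.16626078e-05,  1.35313212e+00]), 'qvel': array([-0.00041154, -0.0023567 ,  0.00253898,  0.00121376,  0.00033399,
        0.00021305]), 'joint_efforts': array([ 6.46749919e-03, -5.58206856e+01,  5.04720998e+01,  1.29940244e-02,
       -3.18625825e-04, -1.75364943e-05]), 'position': array([0.19415179, 0.56740904, 0.25259719]), 'tool_rot': array([-5.15690919e-01, -3.09852484e+00,  1.79334319e-03]), 'wrist_force': array([-0.45030286,  0.53855411, -0.21708501]), 'wrist_torque': array([ 0.01479974,  0.09075001, -0.02563027]), 'gripper_force': 0.0, 'finger_gap': 0.08539901886104603} 0.022
```

View pics/scene0.png

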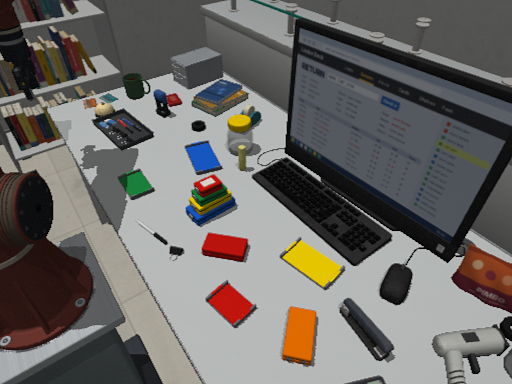

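View pics/top0.png

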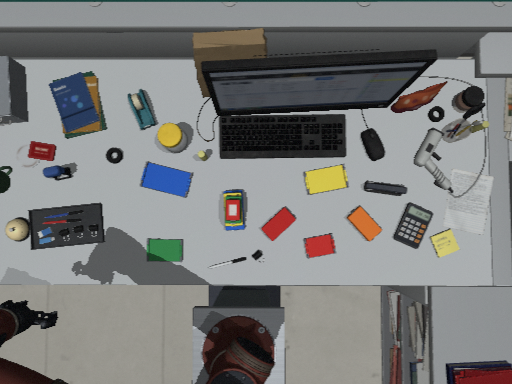

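Top view: the pile is at (233,210). The cradles are blue (167,179), green (165,250), yellow (326,179) and red (320,246). The jar is at (171,137) and the glue stick at (202,155). Two decoys are case-shaped: a red block at (278,224) and an orange block at (364,223). The real yellow and red cases are in the pile, and red carries the white label. I'll enlarge to confirm.

```bash
python3 - <<'E'
import cv2,numpy as np
s=cv2.imread("pics/scene0.png");t=cv2.imread("pics/top0.png")
a=cv2.resize(s[170:226,180:240],None,fx=10,fy=10,interpolation=cv2.INTER_CUBIC)[:, :400+200]
b=cv2.resize(t[180:240,213:253],None,fx=10,fy=10,interpolation=cv2.INTER_CUBIC)
A=np.zeros((600,800,3),np.uint8);A[:448,:480]=cv2.resize(a,(480,448));A[:480,480:]=cv2.resize(b,(320,480));cv2.imwrite("pics/c1.png",A)
B=cv2.resize(t[155:265,135:355],(800,400),interpolation=cv2.INTER_CUBIC);cv2.imwrite("pics/c2.png",B)
C=cv2.resize(s[130:360,110:350],(626,600),interpolation=cv2.INTER_CUBIC);cv2.imwrite("pics/c3.png",C)
E
```

```text
(no output)
```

View pics/c1.png

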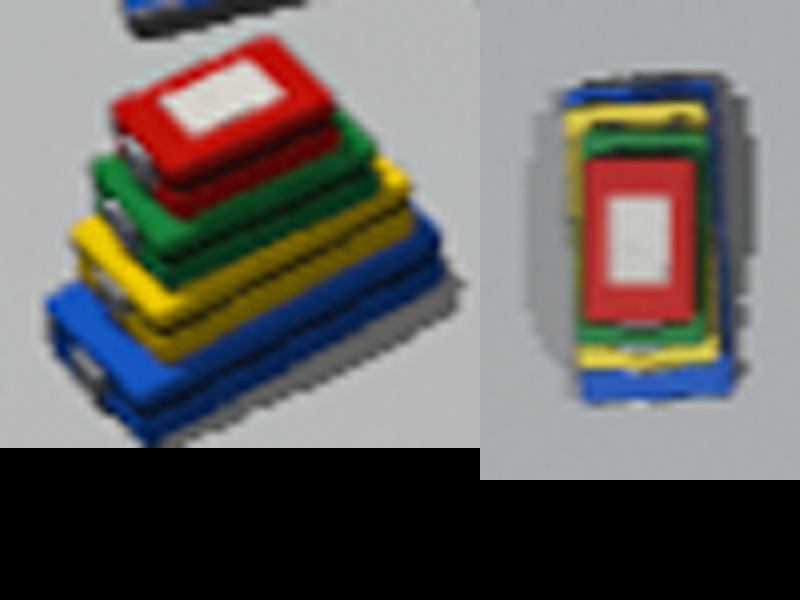

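View pics/c2.png

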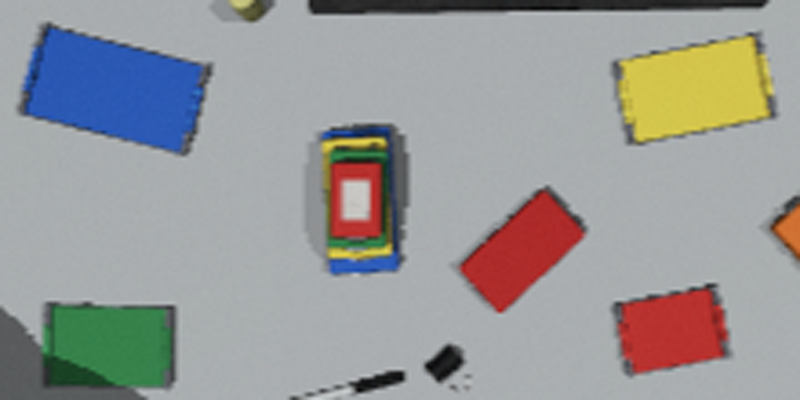

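View pics/c3.png

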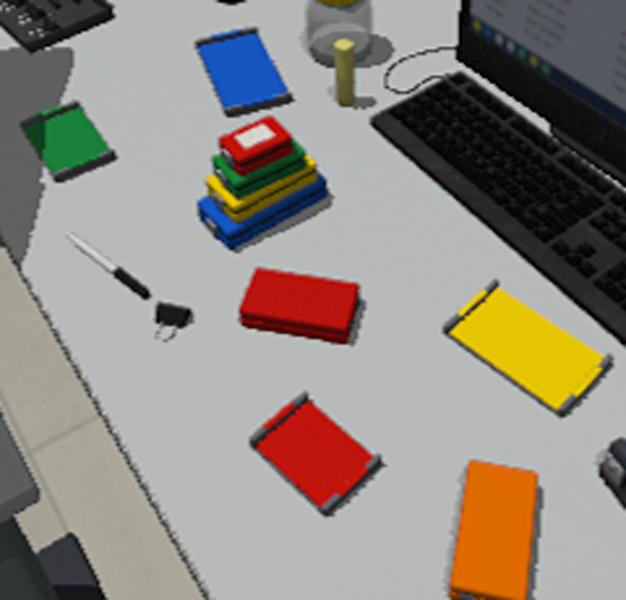

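The enlarged crops confirm it. The stack is red with the white label, then green, yellow and blue. The red block at (278,224) has no stops and no label, so it is the decoy. The real red cradle has end stops and sits at (320,246) top, (231,303) scene.

Next I'll measure all of these from both views.

```bash
cat > h.py <<'E'
from workcell import env, cams
import cv2, numpy as np
from scipy.spatial.transform import Rotation as Rn
HUE={'red':(174,6),'green':(50,85),'yellow':(22,33),'blue':(100,125)}
def shot(n):
    d=cams.get_image(n); d['K']=np.array(d['camera_matrix']); d['R']=cv2.Rodrigues(np.array(d['rvec'],float))[0]; d['t']=np.array(d['tvec'],float).ravel(); return d
def unproj(d,px,z):
    r=np.c_[np.atleast_2d(px),np.ones(len(np.atleast_2d(px)))]@np.linalg.inv(d['K']).T@d['R']
    c=-d['R'].T@d['t']; return (c+r*((z-c[2])/r[:,2])[:,None])[:,:2]
def tri(d1,p1,d2,p2):
    P=[d['K']@np.c_[d['R'],d['t']] for d in(d1,d2)]
    X=cv2.triangulatePoints(P[0],P[1],np.float64(p1).reshape(2,-1),np.float64(p2).reshape(2,-1)); return (X[:3]/X[3]).T
def proj(d,X): return cv2.projectPoints(np.float64(X),np.float64(d['rvec']),d['t'],d['K'],None)[0].reshape(-1,2)
def mask(d,col,seed,vmin=30,smin=110,up=4):
    """component of the colour nearest the seed, image enlarged up x; returns filled contour in original pixels"""
    im=cv2.resize(d['color'],None,fx=up,fy=up,interpolation=cv2.INTER_CUBIC)
    h,s,v=cv2.split(cv2.cvtColor(im,cv2.COLOR_RGB2HSV)); a,b=HUE[col]
    m=((h>=a)&(h<=b) if a<b else (h>=a)|(h<=b))&(s>smin)&(v>vmin)
    cs=cv2.findContours(m.astype(np.uint8),cv2.RETR_EXTERNAL,cv2.CHAIN_APPROX_NONE)[0]
    cs=[c for c in cs if cv2.contourArea(c)>60*up*up/4]
    c=max(cs,key=lambda c:cv2.pointPolygonTest(c,(float(seed[0]*up),float(seed[1]*up)),True))
    return (c.reshape(-1,2)+.5)/up-.5
def rect(d,c,z):
    """min rectangle on the plane z: centre, (long, short), yaw of the long axis"""
    (x,y),(w,h),a=cv2.minAreaRect(np.float32(unproj(d,c,z)*1000))
    if w<h: w,h,a=h,w,a+90
    return np.array([x,y])/1000,(w,h),(a+90)%180-90
def orient(yaw,flip=False):
    a=np.radians(yaw)+np.pi*flip; y=np.array([-np.sin(a),np.cos(a),0]); z=np.array([0,0,-1.])
    return Rn.from_matrix(np.c_[np.cross(y,z),y,z]).as_rotvec()
E
python3 - <<'E'
from h import *
T,S=shot('top'),shot('scene')
seeds={'blue':((167,179),(203,157)),'green':((165,250),(136,183)),'yellow':((326,179),(312,262)),'red':((320,246),(231,303))}
for k,(a,b) in seeds.items():
    ct,cs=mask(T,k,a),mask(S,k,b)
    r1,r2=rect(T,ct,.006),rect(S,cs,.006)
    p=[np.float64(proj(d,np.r_[r[0],.006][None])[0]) for d,r in((T,r1),(S,r2))]
    print(k,*[np.round(np.r_[r[0]*1000,r[1],r[2]],1) for r in(r1,r2)],'tri',tri(T,p[0],S,p[1]).round(4))
ct=mask(T,'red',(229,203)); r1=rect(T,ct,.11); cs=mask(S,'red',(200,188),vmin=165); r2=rect(S,cs,.11)
print('case',*[np.round(np.r_[r[0]*1000,r[1],r[2]],1) for r in(r1,r2)])
h=np.array([[214.4,174.4],[221.9,182.25],[201.25,192.5],[194,182.9]]);g=np.array([[226.1,199.75],[239.7,199.75],[239.6,220.2],[225.9,220.2]])
print('hand',unproj(S,h,.11).mean(0),unproj(T,g,.11).mean(0),tri(T,g.mean(0),S,h.mean(0)))
# bystanders rough
print('jar lid',unproj(T,(171,137),.123),'glue top',unproj(T,(204,154),.091))
E
```

```text
blue [594.4 257.2 170.2  87.4  75.9] [593.3 258.  160.1  87.4  76.2] tri [[0.5939 0.2574 0.0062]]
green [347.7 259.6 122.3  73.8  88.9] [346.6 259.8 112.9  74.5  88.5] tri [[0.3472 0.2598 0.0057]]
yellow [ 595.9 -304.9  145.5   80.9  -79. ] [ 594.  -301.7  147.8   82.2  -78.9] tri [[ 0.5945 -0.3037  0.0082]]
red [ 364.3 -281.4  101.4   67.5  -78.9] [ 363.4 -282.1   94.5   67.6  -79.3] tri [[ 0.364  -0.2815  0.0047]]
case [4.86e+02 1.59e+01 6.76e+01 4.48e+01 1.00e-01] [4.847e+02 1.600e+01 6.580e+01 4.300e+01 4.000e-01]
hand [0.48455856 0.01139948] [0.48448618 0.01487226] [[0.48499941 0.01480862 0.10681306]]
jar lid [[0.72173363 0.21717887]] glue top [[0.67081382 0.11285969]]
```

All the numbers agree: pad heights come out at 5–8 mm against 6 stated, the red top at 107 mm against 110, and the sizes match. Now I'll check IK and pick red.

```bash
cat >> h.py <<'E'
CR={'blue':(.5938,.2576,76.),'green':(.3471,.2597,88.7),'yellow':(.595,-.3033,-79.),'red':(.3638,-.2817,-79.1)}
BOT={'blue':0.,'yellow':.030,'green':.058,'red':.084}; G=.026; TOP=.20
def best(x,y,yaw,z):
    q0=env.observe()['joint_pos']; o=[]
    for f in(0,1):
        q=env.inverse_kinematics([x,y,z],orient(yaw,f)); q2=env.inverse_kinematics([x,y,.035],orient(yaw,f))
        if q is not None and q2 is not None: o.append((np.abs(np.array(q)-q0).max(),f))
    return orient(yaw,min(o)[1]) if o else None
def st(): o=env.observe(); return o['time'],np.round(o['position'],4).tolist(),round(o['finger_gap'],4),round(o['gripper_force'],1),np.round(o['wrist_force'],1).tolist()
def pick(c,x,y,yaw):
    o=best(x,y,yaw,TOP); z=BOT[c]+G
    env.move_to([x,y,TOP],o); env.servo_line([x,y,z+.03],.2); env.servo_line([x,y,z],.06); print('down',st())
    env.grab(); print('grab',st())
    env.servo_line([x,y,z+.03],.06); env.servo_line([x,y,TOP],.2); print('up',st())
def place(c,off=(0,0)):
    """off: world offset at the cradle, added to the TCP target"""
    x,y,yaw=CR[c]; x+=off[0]; y+=off[1]; z=.006+G
    o=best(x,y,yaw,TOP); env.move_to([x,y,TOP],o); env.servo_line([x,y,z+.03],.2); env.servo_line([x,y,z+.005],.05)
    env.sleep(.2); f0=env.observe()['wrist_force'][2]
    for dz in np.arange(.003,-.0031,-.0005):
        env.servo_line([x,y,z+dz],.02); f=env.observe()['wrist_force'][2]
        if f-f0>2: break
    print('touch',dz,f-f0,st())
    env.gripper_open(); env.servo_line([x,y,z+.03],.06); env.servo_line([x,y,TOP],.25); print('left',st())
E
python3 - <<'E'
from h import *
for c in CR: print(c,[best(*CR[c],z) for z in(TOP,.035)])
pick('red',.4853,.016,.2)
E
```

```text
blue [array([2.47560879, 1.93415757, 0.        ]), array([2.47560879, 1.93415757, 0.        ])]
green [array([2.24649943, 2.19609761, 0.        ]), array([2.24649943, 2.19609761, 0.        ])]
yellow [array([1.99829866, 2.42413012, 0.        ]), array([1.99829866, 2.42413012, 0.        ])]
red [array([2.00041336, 2.42238536, 0.        ]), array([2.00041336, 2.42238536, 0.        ])]
down (3.5333, [0.4852, 0.016, 0.11], 0.0853, 0.0, [1.1, 0.3, -0.1])
grab (3.9917, [0.4857, 0.0159, 0.1106], 0.0446, 62.9, [-0.7, 0.7, 3.4])
up (5.0917, [0.4855, 0.0159, 0.2], 0.0446, 62.3, [-0.4, 0.3, -1.5])
```

```bash
python3 - <<'E'
from h import *
place('red')
env.move_to([.45,-.25,.3],best(.45,-.25,-79,.3)) 
T,S=shot('top'),shot('scene')
for d,n in((T,'t'),(S,'s')): cv2.imwrite(f'pics/r1{n}.png',d['color'][:,:,::-1])
a=cv2.resize(S['color'][170:226,180:240],(430,400),interpolation=cv2.INTER_CUBIC)
b=cv2.resize(T['color'][180:240,213:253],(266,400),interpolation=cv2.INTER_CUBIC)
cv2.imwrite('pics/c4.png',np.vstack([np.hstack([a,b,a[:,:104]]),cv2.resize(np.hstack([S['color'][270:340,190:290],T['color'][205:275,270:370]]),(800,200))])[:,:,::-1])
print(st())
E
```

```text
touch 0.0 6.68729881780407 (10.6417, [0.3638, -0.2818, 0.0326], 0.0448, 63.2, [-1.7, 2.2, 6.5])
left (12.475, [0.3636, -0.2814, 0.1989], 0.0853, 0.0, [-0.1, 1.0, -1.1])
(13.175, [0.4489, -0.2499, 0.2977], 0.0857, 0.0, [-0.2, 0.7, -0.2])
```

View pics/c4.png

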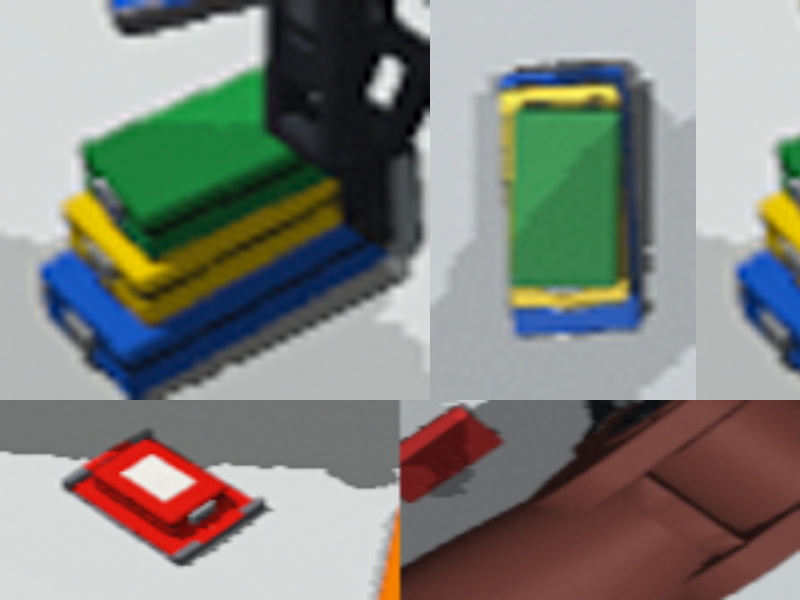

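Red lies lengthwise in its cradle between the stops. Green is exposed and clear in the top view. I'll measure it from the mask, then pick and place it.

```bash
python3 - <<'E'
from h import *
T=shot('top'); c=mask(T,'green',(233,210),vmin=60); r=rect(T,c,.084); print(r)
assert abs(r[1][0]-90)<5 and abs(r[1][1]-54)<5 and abs(r[2])<10
pick('green',r[0][0]-.0007,r[0][1],r[2]); place('green')
env.move_to([.38,.33,.3],best(.38,.33,88,.3))
T,S=shot('top'),shot('scene')
for d,n in((T,'t'),(S,'s')): cv2.imwrite(f'pics/r2{n}.png',d['color'][:,:,::-1])
c=mask(T,'yellow',(233,210)); print(rect(T,c,.058))
a=cv2.resize(S['color'][170:226,180:240],(430,400),interpolation=cv2.INTER_CUBIC)
b=cv2.resize(T['color'][180:240,213:253],(266,400),interpolation=cv2.INTER_CUBIC)
cv2.imwrite('pics/c5.png',np.vstack([np.hstack([a,b,a[:,:104]]),cv2.resize(np.hstack([S['color'][150:220,90:190],T['color'][215:285,115:215]]),(800,200))])[:,:,::-1])
E
```

```text
(array([0.48782053, 0.01527962]), (88.75521087646484, 53.547637939453125), -1.1382293701171875)
down (15.5583, [0.487, 0.0153, 0.0839], 0.0853, 0.0, [0.6, -0.7, 0.5])
grab (15.9583, [0.4876, 0.0152, 0.0847], 0.0529, 64.3, [-1.3, 0.2, 6.1])
up (17.1917, [0.4869, 0.0153, 0.1989], 0.0525, 63.6, [-0.0, -0.4, -2.3])
touch 0.0005 2.291654410726228 (21.475, [0.3472, 0.2597, 0.0327], 0.0527, 63.7, [-0.6, -0.9, 1.8])
left (23.25, [0.3468, 0.2596, 0.1989], 0.0854, 0.0, [0.7, 0.1, -0.5])
(array([0.48910852, 0.01773188]), (112.53607940673828, 59.676170349121094), 3.367380380630493)
```

View pics/c5.png

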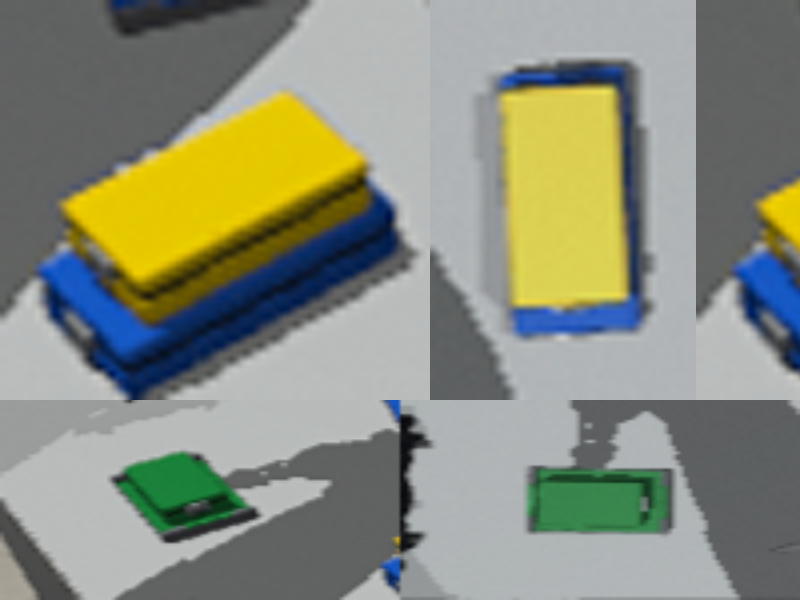

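Green sits lengthwise in its cradle; the side face on the right in the top view is parallax. Yellow is fully visible and measures 112.5 × 59.7 mm. I'll continue and check the placed poses numerically.

```bash
python3 - <<'E'
from h import *
T,S=shot('top'),shot('scene'); r=rect(T,mask(T,'yellow',(233,210)),.058); s=rect(S,mask(S,'yellow',(208,198),vmin=185),.058); print(r,s)
g=mask(T,'green',(160,250),vmin=105)
print('green placed',rect(T,g,.032),rect(S,mask(S,'green',(133,178),vmin=110),.032))
assert abs(r[1][0]-112)<5 and abs(r[1][1]-60)<5
pick('yellow',r[0][0]-.0007,r[0][1],r[2]); place('yellow')
env.move_to([.5,-.33,.35],best(.5,-.33,-79,.35))
T,S=shot('top'),shot('scene')
for d,n in((T,'t'),(S,'s')): cv2.imwrite(f'pics/r3{n}.png',d['color'][:,:,::-1])
print('blue',rect(T,mask(T,'blue',(235,210)),.030),rect(S,mask(S,'blue',(208,205),vmin=120),.030))
E
```

```text
(array([0.48940833, 0.01774952]), (111.93540954589844, 59.676170349121094), 3.3673806190490723) (array([0.48779221, 0.01755356]), (110.7823257446289, 58.33192825317383), 3.293797492980957)
green placed (array([0.35000229, 0.25397498]), (118.05116271972656, 72.39774322509766), 89.47923278808594) (array([0.34735757, 0.24176073]), (121.27296447753906, 57.82915496826172), 88.88999938964844)
down (26.6917, [0.4886, 0.0178, 0.0559], 0.0855, 0.0, [-0.0, 0.0, 0.6])
grab (27.0583, [0.4892, 0.0177, 0.0567], 0.0591, 65.5, [-0.0, 1.5, 6.0])
up (28.425, [0.4882, 0.0179, 0.1986], 0.0586, 64.8, [0.1, 0.2, -2.8])
touch 0.0005 3.056088584144834 (32.8917, [0.5951, -0.3033, 0.0328], 0.0587, 65.0, [-0.9, 1.2, 0.7])
left (34.625, [0.5948, -0.3032, 0.199], 0.0857, 0.0, [0.6, 0.1, -0.8])
blue (array([0.48714069, 0.01620269]), (136.89451599121094, 66.7542495727539), 3.7066619396209717) (array([0.48571698, 0.01533374]), (134.11729431152344, 67.41410827636719), 2.5321204662323)
```

View pics/r3s.png

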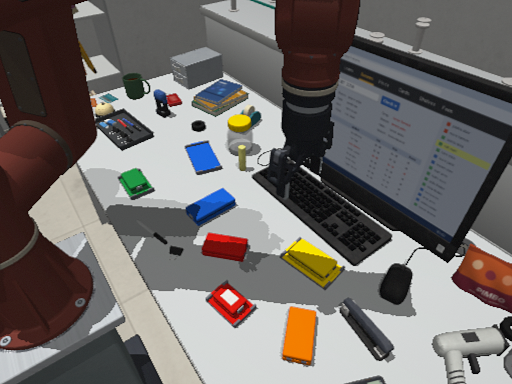

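View pics/r3t.png

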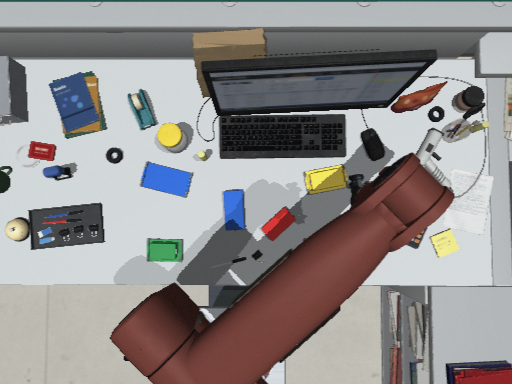

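Red, green and yellow are in their cradles, and the jar and glue stick are still standing. Blue lies alone at (234,210) top. Picking it now.

```bash
python3 - <<'E'
from h import *
pick('blue',.4863,.0160,3.4); place('blue')
env.goto_joints([0.5,-.3,.3,1.564,0,0.8]) if 0 else env.move_to([.45,.0,.35],best(.45,0,0,.35))
T,S=shot('top'),shot('scene'); print(st())
c=lambda d,x,y:cv2.resize(d['color'][y-24:y+24,x-32:x+32],(200,300//2),interpolation=cv2.INTER_CUBIC)
P=[[(S,203,157),(S,136,183),(S,312,262),(S,231,303)],[(T,167,179),(T,165,250),(T,326,179),(T,320,246)]]
k=lambda d,x,y:cv2.resize(d['color'][y-24:y+24,x-32:x+32],(400,300),interpolation=cv2.INTER_CUBIC)
for n,r in zip('st',P): cv2.imwrite(f'pics/f{n}.png',np.vstack([np.hstack([k(*r[0]),k(*r[1])]),np.hstack([k(*r[2]),k(*r[3])])])[:,:,::-1])
E
```

```text
down (38.4, [0.4862, 0.016, 0.0259], 0.0854, 0.0, [-0.2, -0.3, -0.3])
grab (38.725, [0.4868, 0.0159, 0.0268], 0.065, 67.8, [-1.3, 0.5, 5.5])
up (40.2417, [0.4857, 0.0161, 0.1985], 0.0646, 67.0, [-0.1, 0.3, -4.0])
touch 0.0005 4.134206550700274 (44.4667, [0.5939, 0.2576, 0.0329], 0.0646, 67.3, [-1.4, -1.2, 0.6])
left (46.15, [0.5935, 0.2575, 0.199], 0.0858, 0.0, [-0.7, 0.3, -0.2])
(47.5, [0.4502, 0.0005, 0.3491], 0.0854, 0.0, [0.0, 0.2, 0.4])
```

View pics/fs.png

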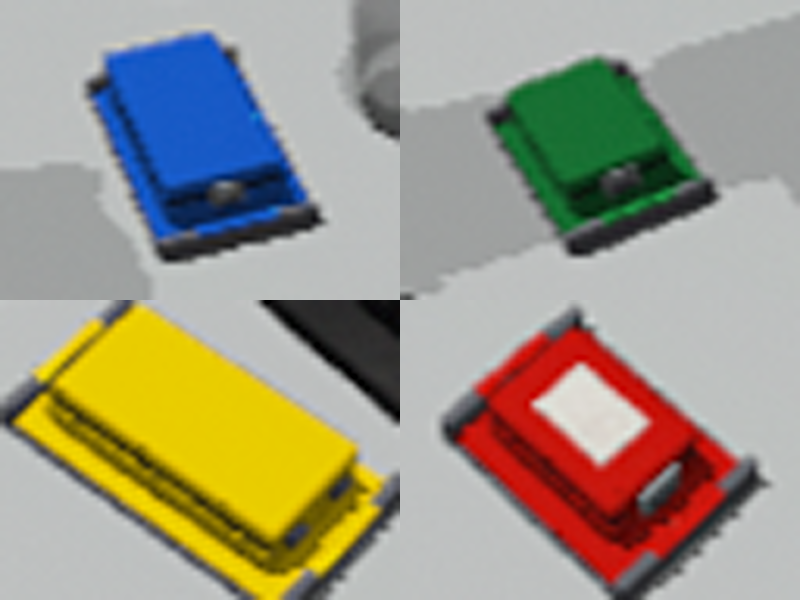

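View pics/ft.png

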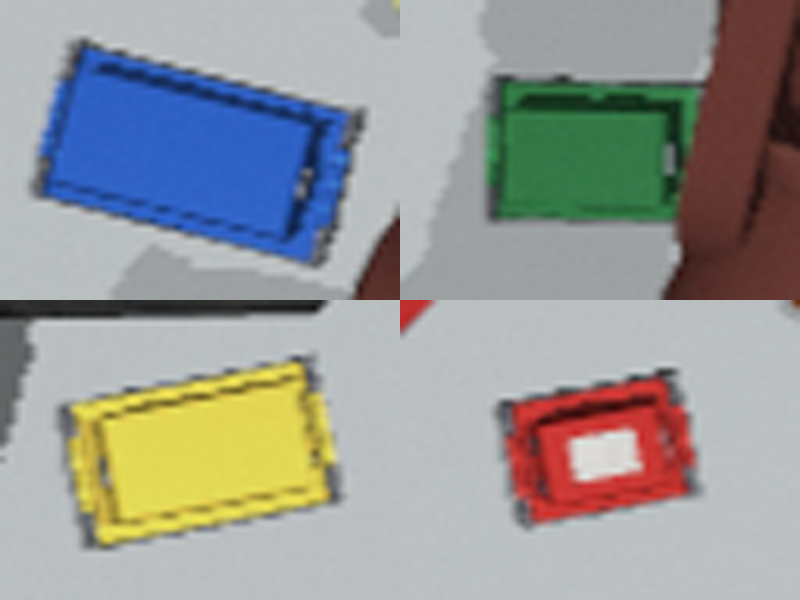

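All four are seated flat between their stops. One overlay of the ideal top faces and catch ends will check the centring.

```bash
python3 - <<'E'
from h import *
D={'blue':(136,66,30),'green':(90,54,26),'yellow':(112,60,28),'red':(68,46,26)}
T,S=shot('top'),shot('scene'); rows=[]
for d in(T,S):
    t=[]
    for c in D:
        x,y,a=CR[c]; l,w,h=np.array(D[c])/1000; a=np.radians(a); u=np.array([np.cos(a),np.sin(a)]); v=np.array([-u[1],u[0]])
        P=proj(d,[np.r_[np.array([x,y])+i*u*l/2+j*v*w/2,.006+h] for i,j in((1,1),(1,-1),(-1,-1),(-1,1))])
        m=P.mean(0).round().astype(int); f=6.25*(.8 if d is S else 1); W,H=32,48
        o=m-[16,16] if 0 else m-[26,26]; k=400//52
        im=cv2.resize(d['color'][o[1]:o[1]+52,o[0]:o[0]+52],(400,300) if 0 else (300,300),interpolation=cv2.INTER_CUBIC)
        cv2.polylines(im,[np.int32(((P-o+.5)*300/52).round())],True,(255,255,255),1); t.append(im)
    rows.append(np.hstack(t))
cv2.imwrite('pics/ov.png',cv2.resize(np.vstack(rows),(800,400),interpolation=cv2.INTER_AREA)[:,:,::-1])
E
```

```text
(no output)
```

View pics/ov.png

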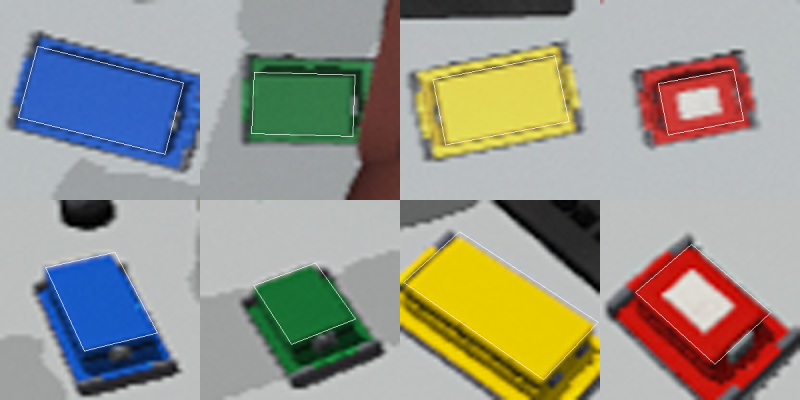

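The placed cases match the ideal outlines to about half a pixel (around 2 mm), and the arm is clear of everything. Handing in.

```bash
python3 -c "
from workcell import env
print(env.close_job(), env.observe()['time'])"
```

```text
the job is handed in; nothing more can be done
the job is handed in; nothing more can be done
```

All four cases were unstacked from the top down and set flat and centred, to about 2 mm, in their own-colour cradles; I never touched the jar or glue stick, and the job was handed in at about 48 s.

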